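True up a carrier bracket with a square and hold it

ROBOT

A 6-joint arm with a two-finger parallel gripper is mounted at the origin on the work surface. World frame = base frame: x ahead of the robot, y to its left, z up, the work surface at z = 0. Lengths are in m, angles in rad, forces in N, time in s.
With the tool pointing down it reaches from about 0.35 to 0.775 m from the base axis. Payload 5.5 kg.
Tool frame: the origin (TCP) lies at the very end of the fingers, on their centre line; the grasp point (between the pads) lies 19 mm behind it; z points along the fingers, y is the direction in which the jaws open and shut (so a half turn about z gives the same grasp; the last joint's range is limited). The gripper opens to 85 mm and grips with 20 to 120 N. Pads are 22 mm wide; open, the fingers measure 114 mm over their backs; the gripper's body (76 mm by 85 mm) begins 54 mm behind the grasp point. The pads swing forward as they close: fully open they stand 13 mm farther back than shut.
Start: joints at [-1.439, 0.313, 0.046, 1.304, 0, 1.431], TCP at [0.154, -0.554, 0.231] pointing down, gripper open.
Joint ranges: [-2.76, 2.76], [-0.86, 1.69], [-1.03, 1.26], [-2.2, 2.34], [-1.47, 1.5], [-3.14, 3.14]. Speed limits (rad/s): [2.57, 2.57, 3.14, 3.14, 3.14, 3.14].

INTERFACE

Orientations are given as a unit quaternion [w, x, y, z].
In Python, from workcell import get_state, read_camera, hand_in, find_in, silhouettes gives the robot as it stands. The module is installed in compiled form; this text tells all that it offers.
- The arm moves only by the tool send_rows, never from a script. Its argument "deltas" is a list that holds one entry, the list of rows, each a list of 6 numbers: the shift along the world's x, y, z in cm, then the turn, a rotation vector about the world's x, y, z in degrees. In form: [[[dx, dy, dz, wx, wy, wz], ...]]. A call has 1 to 12 rows; each row is the pose to reach, as a shift and turn from the pose commanded when the call began; what a row does not reach only later rows make up. A row lasts 1/10 s, in which the tool goes at most 50 mm and 8.59 degrees, less where a joint would pass 70% of its speed; a pose out of reach is approached as far as the arm can. A call with a gripper value outside its range is refused whole. "jaw" is the opening, from -1 (shut) to 1 (fully open), so that 0 is half open, set as the call begins (left out, the last holds). The fingers move at their own pace and stop on an object; "force" is the grip in N (left out, the last holds). Time passes only in rows, so rows that repeat a pose let the fingers close. It gives the time, the measured TCP pose, the force and the opening at its end, in the units of the state.
- get_state(): the state, without advancing time (a new reading comes with each control period).
- read_camera(name): name is "scene" or "side" or "wrist"; returns a dict with "img" (480x640x3 uint8, red, green, blue), "z_map" (480x640 float32, m along the optical axis (not along the pixel's ray), 0 where there is no reading), "vfov" (degrees; the focal length in pixels is half the picture's height over the tangent of half this angle, whatever the lens; pixels are square), "cx", "cy" (the principal point, pixels), "R" (3x3) and "t" (3): a world point X has camera coordinates R X + t; the wrist camera has in their place "hand_eye" (4x4, takes a point from camera to tool coordinates, whose origin is the TCP and whose axes are the flange's). Camera axes: x right, y down, z forward; pixel columns grow to the right and rows downward; lengths in m; the calibration is good to about 2 mm. A picture is of the moment at which its call begins: read the wrist's pose just before it.
- hand_in(): hands the job in, once; it reports no verdict.
Trained networks look in a picture, given as the dict that the camera call returned (one of the last four; its "shot" number tells which), for a name from the list of things; names that differ only in an ending like _2 or _b are one class to them, and where a whole thing is asked for, a point or a joint stands for the part that bears it (a point fixed in the world has none). Each returns a list of dicts, best first, with "conf" (0 to 1); they miss things now and then, are a little off and sometimes report something else, mostly with a low value. They report only what shows in the picture. A call takes as long as a camera call. They do not tell look-alikes from the thing itself.
- find_in(picture, thing): "box" ([centre column, centre row, width, height] in pixels, round what is visible of it).
- silhouettes(picture, thing): "mask" (480x640 bool, what is visible of it) and "box" ([centre column, centre row, width, height] in pixels, round what is visible of it).
The state is a dict: "clock": time; "joint_pos": joint angles; "qvel": joint speeds; "tau": joint torques, N m; "tcp_pos": TCP position; "orientation": TCP orientation; "wrist_force": force on the tool from outside, world axes, zero at the start; "ft_torque": the same for the moment, N m; "finger_gap": finger opening in m.
Only numpy, scipy, OpenCV 4.12 (cv2) and the standard library are available. Lean on these libraries where they do the work, as an engineer would, in place of code of your own. Each camera call takes 0.05 s, during which the arm holds its last target.

TASK

The upright bar of the bracket bolted to the bench leans in over its base plate. Pick up the square, stand its stock on the plate and push it into the corner until its underside sits flat on the plate and its back edge is flush along the bar, its whole width on the bar, so that the square pushes the bar upright. Finish still gripping it and pressing it both down and against the bar; never touch the bar with the gripper, and leave the other things where they are.

Things in the scene. Friction and masses are not known exactly. Their poses are not given: they have to be found in the camera images.
- square: Try square standing on its stock, 0.36 kg. Aluminium stock 22 (x) x 150 (y -150..0) x 34 mm (z, high); steel blade 6 mm thick (x), 26 mm wide (y -26..0), up to z = 114 mm. Back edge of the blade and stock end share the plane y = 0. Origin: heel, bottom middle of that end; z up, +y out of the back edge, the way it is pushed. Centre of mass near y = -60 mm.
- stock_top (a point): A good grip place: point on the top of the square's stock, 85 mm behind the heel (square frame 0, -85, 34 mm). Grip the stock across its 22 mm thickness, fingers along z.
- blade_top (a point): Top of the blade's back edge (square frame 0, 0, 114 mm).
- bracket: Bracket: dark steel base plate fixed to the bench, 110 (x) x 215 (y -180..35) x 10 mm, top at z = 10. Origin: on the bench under the middle of the corner line of plate and upright bar; +y points into the corner, z up. Two ears beside the bar, 30 mm high, x = +-28..40, y = 4..26 mm.
- bar_foot (a point): Bracket's upright flat steel bar, 54 wide (x) x 10 thick (y) x 128 mm long (z), on a pivot bolt 6 mm above the plate. This point: bottom middle of its face, which looks to -y; z up along the bar. Upright, its face is the bracket's plane y = 0, this point 10 mm up. The pivot rubs with 0.15 N m (1.5 N at the blade's top), has no spring, stays where left.
- upright (a joint): Lean of the bar (rad): 0 = square to the plate, positive = leaning in over the plate (towards its -y), where it starts, by 0.05 to 0.14.
- jar: Bystander: closed grey jar, 56 mm across, 70 mm high; origin at the centre of its underside.
- bearing: Bystander: steel bearing ring, 62 mm across, 18 mm high, lying flat; origin at the centre of its underside.
- spanner: Bystander: steel spanner 190 mm long, lying flat along its x; origin under its middle.
Things that resemble listed ones, but are neither listed nor needed, are in the scene too. Of the things like the square, leave any that is turquoise; of the rest the larger one is meant.

How it is judged:
At the end, for the whole second after the job is handed in: Held in the fingers and still: underside on the plate (2.5 mm, 0.025 rad), heel within 4 mm of the corner line and 18 mm of the bar's middle, turned under 0.06 rad, back edge within 3 mm of the bar at the top, bar upright to 0.025 rad, over 1 N on plate and on bar (z of square in the frame of bracket between 0.0075 and 0.0125 m and y of square in the frame of bracket between -0.004 and 0.004 m and x of square in the frame of bracket between -0.018 and 0.018 m and y of blade_top in the frame of bar_foot above -0.003 m and angle between the z axis of square and the z axis of bracket, either way round below 0.025 rad and angle between the y axis of square and the y axis of bracket, either way round below 0.06 rad and value of joint upright between -0.025 and 0.025 rad and contact force between square and bracket_c0 above 1 N and contact force between square and upright_c0 above 1 N and contact force between square and the fingers above 3 N and linear speed of square below 0.02 m/s); the arm keeps its last pose, push and grip.
It fails at once if the jar, the bearing or the spanner is moved more than 25 mm (distance of any of jar, bearing, spanner from where it was at the start of the episode above 0.025 m).
It fails at once if the arm, gripper or fingers touch the bar (contact force between any of the arm, the fingers and upright_c0 above 1 N).
It also fails if it takes over 38 s, if anything falls off the work surface, if the arm or the gripper's body presses on something with over 40 N, if the wrist force passes 120 N, or if a joint passes its speed limit or range.

## Working session

There is one attempt and no reset: what is moved stays moved. The work goes in short steps, Python scripts to look and compute and a tool call to move; the robot and the scene stay as the last step left them, time stands still between calls to the robot, and variables do not carry over. Pictures are saved under pics/ and viewed, and the job is handed in when it is done.

Besides the shell and the picture viewer there is one more tool, called as name(argument=value, ...), one argument or row to a line, values as JSON. send_rows: Moves the arm, as the interface text tells. Its arguments: {"type":"object","properties":{"deltas":{"type":"array","items":{"type":"array","items":{"type":"array","items":{"type":"number"}}}},"jaw":{"type":"number"},"force":{"type":"number"}},"required":["deltas"]}

```bash
mkdir -p pics; ls; cat > h.py <<'E'
import numpy as np,cv2
from workcell import *
def save(p,n): cv2.imwrite('pics/'+n,p['img'][:,:,::-1])
def K(p):
    f=240/np.tan(np.radians(p['vfov'])/2); return f,p['cx'],p['cy']
def Rq(q):
    from scipy.spatial.transform import Rotation as R
    return R.from_quat([q[1],q[2],q[3],q[0]]).as_matrix()
def cloud(p,st=None):
    f,cx,cy=K(p); z=p['z_map']; v,u=np.mgrid[:480,:640]
    C=np.stack([(u-cx)/f*z,(v-cy)/f*z,z],-1)
    if 'R' in p: W=(C-p['t'])@np.array(p['R'])
    else:
        H=np.array(p['hand_eye']); T=C@H[:3,:3].T+H[:3,3]
        W=T@Rq(st['orientation']).T+st['tcp_pos']
    W[z==0]=np.nan
    return W
E
python3 - <<'E'
from h import *
s=get_state(); print(s)
for n in ['scene','side','wrist']:
    p=read_camera(n); save(p,n+'0.png'); np.savez('pics/'+n+'0.npz',W=cloud(p,s),img=p['img'])
    print(n,{k:v for k,v in p.items() if k not in('img','z_map')})
    for t in ['square','bracket','bar_foot','jar','bearing','spanner']:
        print(t,[(round(d['conf'],2),np.round(d['box']).tolist()) for d in find_in(p,t)])
E
```

```text
pics
{'clock': 0.0, 'joint_pos': array([-1.43859985e+00,  3.14008947e-01,  4.49539953e-02,  1.30357988e+00,
        1.90232069e-05,  1.43120161e+00]), 'qvel': array([ 3.43466150e-05, -8.03090764e-04, -8.74839800e-04,  1.35783497e-03,
        1.00972297e-03,  1.05150628e-03]), 'tau': array([-3.28114271e-03, -4.80623531e+01,  2.98534906e+01,  1.92985323e-02,
       -2.50090397e-04,  2.91579011e-05]), 'tcp_pos': array([ 0.15429377, -0.55337861,  0.23039378]), 'orientation': array([-9.19210232e-04,  9.90779978e-01,  1.35477639e-01,  1.29119500e-05]), 'wrist_force': array([ 0.60613054, -0.23658403,  0.20571973]), 'ft_torque': array([-0.00202648,  0.02853965, -0.0366326 ]), 'finger_gap': 0.08550280600799025}
scene {'vfov': 54.07886707602284, 'cx': 319.5754587624828, 'cy': 246.45331303843417, 'R': array([[-0.12580247,  0.99197935, -0.01227606],
       [ 0.76372823,  0.0889432 , -0.63938119],
       [-0.63316106, -0.0898113 , -0.76879191]]), 't': array([ 0.04570112, -0.3626477 ,  1.63265665]), 'shot': 1}
square [(0.96, [248.0, 256.0, 56.0, 44.0]), (0.58, [217.0, 210.0, 23.0, 60.0])]
bracket 
[... 589 characters left out ...]

bracket [(0.66, [344.0, 292.0, 36.0, 53.0])]
bar_foot [(0.64, [344.0, 294.0, 41.0, 50.0])]
jar []
bearing [(0.64, [262.0, 244.0, 25.0, 14.0])]
spanner [(0.96, [282.0, 371.0, 75.0, 45.0])]
wrist {'vfov': 59.18527119446655, 'cx': 316.7075231027386, 'cy': 237.73553517013536, 'hand_eye': array([[ 4.55381333e-04, -9.58947028e-01, -2.83584889e-01,
         7.11943457e-02],
       [ 9.99999867e-01,  3.67653641e-04,  3.62575403e-04,
         4.66333440e-04],
       [-2.43429588e-04, -2.83585016e-01,  9.58947068e-01,
        -1.43190317e-01],
       [ 0.00000000e+00,  0.00000000e+00,  0.00000000e+00,
         1.00000000e+00]]), 'shot': 3}
square []
bracket []
bar_foot []
jar []
bearing []
spanner []
```

View pics/scene0.png

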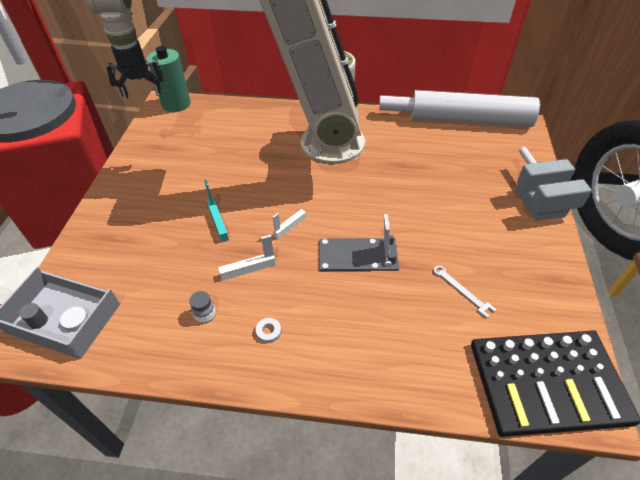

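View pics/side0.png

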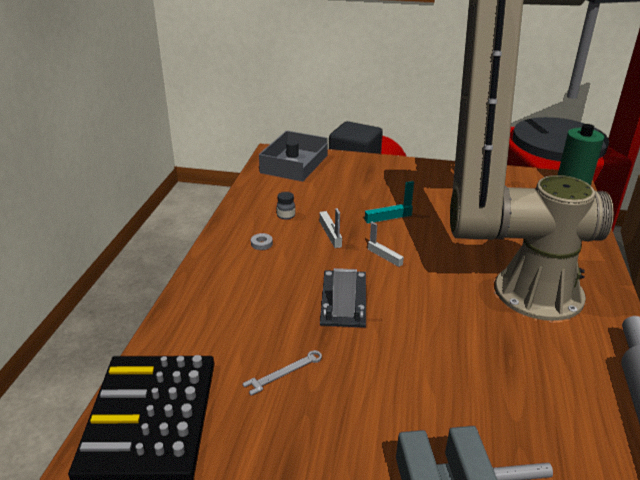

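```bash
python3 - <<'E'
import cv2
a=cv2.imread('pics/scene0.png')[170:370,150:530]; cv2.imwrite('pics/c1.png',cv2.resize(a,None,fx=2.1,fy=2.1,interpolation=3))
a=cv2.imread('pics/side0.png')[170:420,200:470]; cv2.imwrite('pics/c2.png',cv2.resize(a,None,fx=2.4,fy=2.4,interpolation=3))
E
```

```text
(no output)
```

View pics/c1.png

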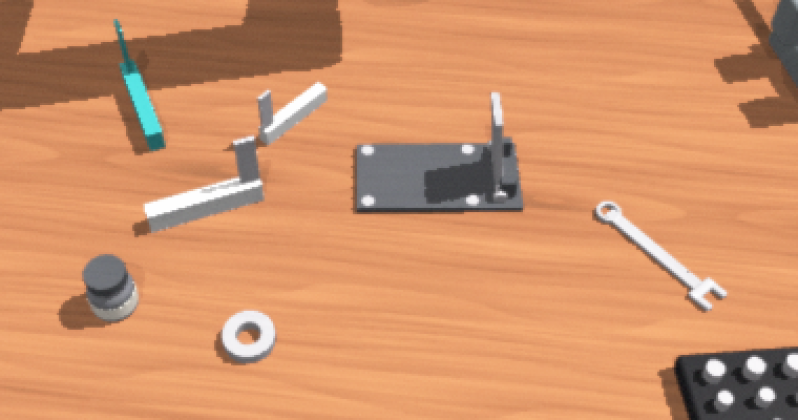

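View pics/c2.png

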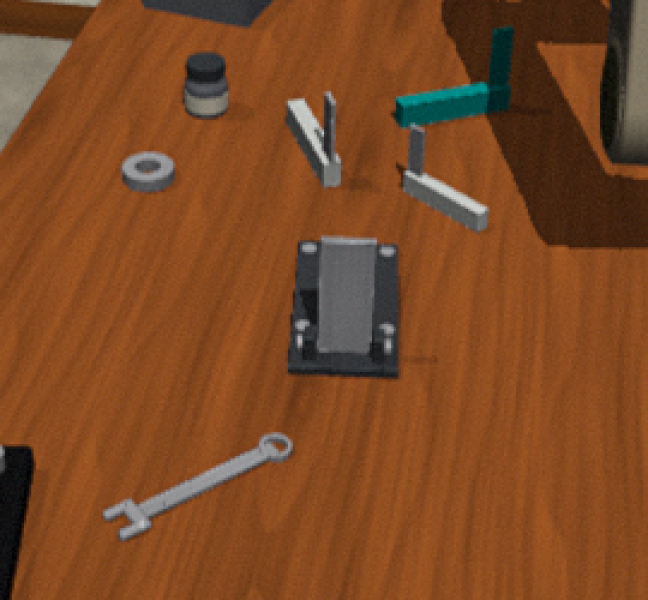

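The scene view shows three square-like things: a turquoise one (217,210), a small grey one (288,222) and a larger grey one (248,258). I choose the larger grey one. Its blade is at the right end, towards the bracket (358,250), whose bar stands at (388,240). Next I fit poses.

```bash
python3 - <<'E'
from h import *
d=np.load('pics/scene0.npz');W=d['W'];img=d['img'].astype(int)
e=np.load('pics/side0.npz');V=e['W'];
def show(W,u0,u1,v0,v1,zmin,zmax):
    P=W[v0:v1,u0:u1].reshape(-1,3); return P[(P[:,2]>zmin)&(P[:,2]<zmax)]
print('table z',np.nanmedian(W[280:300,300:380,2]),np.nanmedian(V[330:350,180:250,2]))
def rect(P):
    r=cv2.minAreaRect((P[:,:2]*1000).astype(np.float32)); return r,cv2.boxPoints(r).round(1).tolist()
for nm,A,b in [('scene',W,(212,282,230,285)),('side',V,(315,345,200,250))]:
    P=show(A,*b,0.012,0.2); print(nm,'sq',len(P),rect(P), P[:,2].max())
    T=P[(P[:,2]>0.028)&(P[:,2]<0.040)]; print(' stocktop',len(T),np.median(T[:,2]),rect(T))
    T=P[(P[:,2]>0.05)]; print(' blade',len(T),rect(T),T.mean(0))
for nm,A,b in [('scene',W,(312,405,205,278)),('side',V,(312,375,262,330))]:
    P=show(A,*b,0.006,0.013); print(nm,'plate',len(P),np.median(P[:,2]),rect(P))
    T=show(A,*b,0.05,0.2); print(' bar',len(T),rect(T),T[:,2].max())
    for lo in np.arange(0.02,0.14,0.02):
        Q=show(A,*b,lo,lo+.02); print('  ',round(lo,2),len(Q),Q.mean(0).round(4))
E
```

```text
table z -0.0011196730247253807 -0.0010984500389723904
scene sq 920 (((535.2825927734375, -187.43304443359375), (168.6200408935547, 186.77850341796875), 3.9876580238342285), [[444.70001220703125, -100.0999984741211], [457.70001220703125, -286.5], [625.9000244140625, -274.70001220703125], [612.9000244140625, -88.4000015258789]]) 0.11706644160589397
 stocktop 450 0.03283029779907956 (((537.8742065429688, -181.2803497314453), (156.45445251464844, 173.45394897460938), 7.075563430786133), [[449.6000061035156, -104.80000305175781], [470.8999938964844, -277.0], [626.2000122070312, -257.70001220703125], [604.7999877929688, -85.5999984741211]])
 blade 174 (((550.5919189453125, -114.03438568115234), (9.710885047912598, 26.368837356567383), 24.750347137451172), [[540.7000122070312, -104.0999984741211], [551.7000122070312, -128.0], [560.5, -124.0], [549.5, -100.0]]) [ 0.55096864 -0.1141142   0.08470895]
side sq 440 (((575.1468505859375, -163.79110717773438), (26.76659393310547, 156.40667724609375), 27.675960540771484), [[527.0, -100.80000305175781], [599.5999755859375, -239.3000030517578], [623.2
[... 1486 characters left out ...]
7969, 128.05276489257812), (108.52291107177734, 222.4185791015625), 7.393301010131836), [[422.20001220703125, 231.39999389648438], [450.79998779296875, 10.800000190734863], [558.4000244140625, 24.799999237060547], [529.7999877929688, 245.3000030517578]])
 bar 782 (((480.63470458984375, 197.262939453125), (53.909725189208984, 25.686813354492188), 6.344559192657471), [[452.3999938964844, 207.0], [455.29998779296875, 181.5], [508.79998779296875, 187.5], [506.0, 213.0]]) 0.14066639120987387
   0.02 290 [0.4787 0.2107 0.0308]
   0.04 168 [0.4798 0.2051 0.0496]
   0.06 167 [0.4792 0.2022 0.0702]
   0.08 166 [0.4808 0.2003 0.0902]
   0.1 171 [0.4807 0.1986 0.1104]
   0.12 190 [0.4807 0.1958 0.1303]
```

```bash
python3 - <<'E'
from h import *
d=np.load('pics/scene0.npz');W=d['W']
for n,(u,v) in dict(turq=(219,225),small=(292,222),big=(248,266),jar=(203,300),bear=(258,330)).items(): print(n,W[v,u].round(3))
E
```

```text
turq [ 0.456 -0.277  0.035]
small [ 0.412 -0.074  0.025]
big [ 0.587 -0.164  0.03 ]
jar [ 0.73  -0.237  0.07 ]
bear [ 0.767 -0.099  0.018]
```

send_rows(
  deltas=[
    [[3, 3, 0, 0, 0, 8.4], [6, 6, 0, 0, 0, 16.8], [9, 9, 0, 0, 0, 25.2], [12, 12, 0, 0, 0, 33.6], [15, 15, 0, 0, 0, 42], [18, 18, 0, 0, 0, 50.4], [21, 21, 0, 0, 0, 58.8], [24, 24, 0, 0, 0, 67.2], [27, 27, 0, 0, 0, 75.6], [30, 30, 0, 0, 0, 84], [31, 33.5, 0, 0, 0, 92.4], [31.5, 37.5, 0, 0, 0, 100.8]],
  ],
  jaw=1,
)

```text
clock: 2.25
tcp_pos: [0.4706, -0.1779, 0.2311]
orientation: [0.0, 0.524, 0.851, 0.0]
wrist_force: [0.7, 0.1, 0.2]
finger_gap: 0.0859
```

send_rows(
  deltas=[
    [[0.3, 3, 0, 0, 0, 8.4], [0.5, 6, 0, 0, 0, 16.8], [0.8, 9, 0, 0, 0, 25.2], [1, 12, 0, 0, 0, 33.6], [1, 15, 0, 0, 0, 42], [1, 18, 0, 0, 0, 50.4], [1, 20, 0, 0, 0, 58.8], [1, 22, 0, 0, 0, 67.2], [1, 24, 0, 0, 0, 75.6], [1, 25, 0, 0, 0, 84], [1, 25, 0, 0, 0, 92.4], [1, 25, 0, 0, 0, 100.8]],
  ],
)

```text
clock: 3.45
tcp_pos: [0.4793, 0.0716, 0.2314]
orientation: [0.0, -0.322, 0.947, 0.0]
wrist_force: [0.0, 0.6, -0.7]
finger_gap: 0.0855
```

```bash
python3 - <<'E'
from h import *
s=get_state(); print(s['clock'],s['tcp_pos'],s['orientation'],s['joint_pos'].round(2))
p=read_camera('wrist'); save(p,'w1.png'); np.savez('pics/w1.npz',W=cloud(p,s),img=p['img'])
E
```

```text
3.45 [0.47931385 0.07162217 0.23141406] [ 7.25173172e-05 -3.22163679e-01  9.46683980e-01  8.88358240e-06] [-0.02  0.14 -0.18  1.25  0.   -0.67]
```

View pics/w1.png

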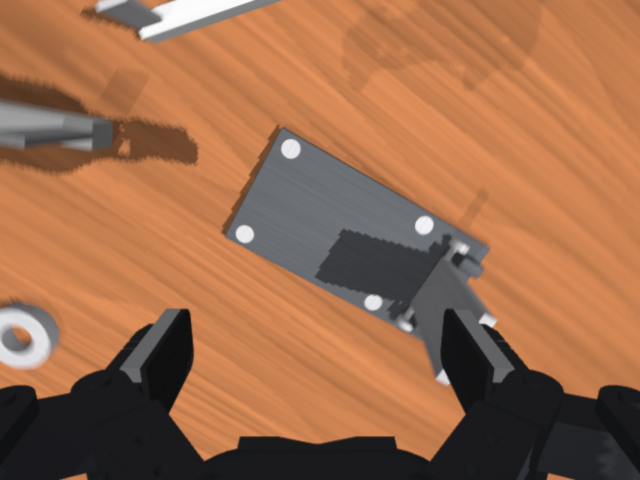

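The wrist view shows the plate (corners near (282,128), (228,235), (487,247)) and the bar leaning at about (455,310), partly behind a finger. Now I fit the plate edges and the bar face.

```bash
cat > fitb.py <<'E'
from h import *
d=np.load('pics/w1.npz');W=d['W'];img=d['img'].astype(int)
hsv=cv2.cvtColor(d['img'],cv2.COLOR_RGB2HSV)
def reg(u0,u1,v0,v1,lo,hi,sat=None):
    P=W[v0:v1,u0:u1]; m=(P[...,2]>lo)&(P[...,2]<hi); return P[m]
print('table',np.nanmedian(W[30:60,500:600,2]),np.nanmedian(W[250:300,100:200,2]))
Z=W[...,2]; sub=np.zeros(Z.shape,bool); sub[120:345,215:500]=1
P=W[sub&(Z>0.005)&(Z<0.014)]
print('plate z',np.median(P[:,2]),len(P))
r=cv2.minAreaRect((P[:,:2]*1000).astype(np.float32));print(r,cv2.boxPoints(r).round(1).tolist())
Q=W[sub&(Z>0.03)&(Z<0.16)]; print(len(Q),Q.min(0),Q.max(0))
a=np.radians(7.6)
for a in np.radians([7.0,7.6,8.2]):
    ey=np.array([-np.sin(a),np.cos(a)]);ex=np.array([np.cos(a),np.sin(a)])
    y=P[:,:2]@ey;x=P[:,:2]@ex
    print(np.degrees(a),'x',np.percentile(x,[.3,1,99,99.7]).round(4),'y',np.percentile(y,[.3,1,99,99.7]).round(4))
for lo in np.arange(0.02,0.14,0.01):
    q=Q[(Q[:,2]>lo)&(Q[:,2]<lo+.01)]
    if len(q): print(round(lo,2),len(q),np.percentile(q[:,:2]@ey,[2,20,50,98]).round(4),np.percentile(q[:,:2]@ex,[1,99]).round(4))
E
python3 fitb.py
```

```text
table 0.0005348626967438819 0.0005187807523940879
plate z 0.01051695268670104 24572
((488.06585693359375, 124.2038803100586), (110.28524017333984, 215.09884643554688), 7.431368350982666) [[419.5, 223.6999969482422], [447.29998779296875, 10.399999618530273], [556.7000122070312, 24.700000762939453], [528.7999877929688, 238.0]]
3409 [0.43618444 0.1808309  0.0300006 ] [0.51738268 0.21688629 0.13922145]
7.0 x [0.4445 0.4452 0.5531 0.5541] y [-0.0432 -0.042   0.1614  0.1678]
7.6 x [0.4452 0.4457 0.5537 0.5546] y [-0.0484 -0.0472  0.1565  0.1629]
8.2 x [0.4452 0.4462 0.5543 0.5555] y [-0.0536 -0.0524  0.1514  0.1581]
0.03 529 [0.1232 0.1239 0.1292 0.1497] [0.462  0.5408]
0.04 520 [0.1222 0.1229 0.124  0.1499] [0.4628 0.5397]
0.05 306 [0.1212 0.1217 0.1221 0.1291] [0.4748 0.5277]
0.06 332 [0.1202 0.1207 0.1211 0.1274] [0.4747 0.5275]
0.07 362 [0.1193 0.1198 0.1202 0.1278] [0.4747 0.5274]
0.08 387 [0.1183 0.1188 0.1192 0.1255] [0.4746 0.5275]
0.09 339 [0.1174 0.1179 0.1183 0.1255] [0.4746 0.5258]
0.1 227 [0.1165 0.1169 0.1175 0.1249] [0.4747 0.5198]
0.11 121 [0.116  0.1164 0.1168 0.1249] [0.4745 0.5149]
0.12 104 [0.1149 0.1156 0.1161 0.1242] [0.4745 0.4801]
0.13 182 [0.1144 0.1151 0.1175 0.1236] [0.4745 0.4798]
```

send_rows(
  deltas=[
    [[1, -3, 0, 0, 0, 8.1], [2, -6, 0, 0, 0, 16.2], [3, -9, 0, 0, 0, 24.3], [4, -12, 0, 0, 0, 32.4], [5, -15, 0, 0, 0, 40.5], [6, -18, 0, 0, 0, 48.6], [7.5, -21, 0, 0, 0, 56.7], [9, -23, 0, 0, 0, 64.8], [10, -24.5, 0, 0, 0, 72.9], [10, -24.5, 0, 0, 0, 81], [10, -24.5, 0, 0, 0, 81]],
  ],
)

```text
clock: 4.6
tcp_pos: [0.5794, -0.1747, 0.2308]
orientation: [0.0, 0.857, -0.515, -0.0]
wrist_force: [-0.3, -0.2, -0.5]
finger_gap: 0.0853
```

```bash
cat > fits.py <<'E'
from h import *
s=get_state(); print(s['clock'],s['tcp_pos'],s['orientation'],s['joint_pos'].round(2))
p=read_camera('wrist'); save(p,'w2.png'); W=cloud(p,s); np.savez('pics/w2.npz',W=W,img=p['img'])
d=silhouettes(p,'square'); print([(x['conf'],x['box']) for x in d])
Z=W[...,2]
m=np.zeros(Z.shape,bool)
c=np.array([.581,-.173]); m=(np.hypot(W[...,0]-c[0],W[...,1]-c[1])<.14)
T=W[m&(Z>.030)&(Z<.0365)]
print(len(T),np.median(T[:,2]))
r=cv2.minAreaRect((T[:,:2]*1000).astype(np.float32));print(r,cv2.boxPoints(r).round(1).tolist())
T=W[m&(Z>.10)&(Z<.125)]; print(len(T))
if len(T): r=cv2.minAreaRect((T[:,:2]*1000).astype(np.float32));print(np.median(T[:,2]),r,cv2.boxPoints(r).round(1).tolist())
E
python3 fits.py
```

```text
4.6 [ 0.57941302 -0.17467336  0.23084741] [ 6.05834191e-05  8.57176143e-01 -5.15023218e-01 -3.75853737e-04] [-0.43  0.37  0.13  1.33 -0.   -2.48]
[(0.97, [550.0, 164.8, 180.1, 40.4]), (0.96, [319.1, 230.6, 27.4, 227.2]), (0.79, [430.3, 366.3, 63.0, 107.2])]
5033 0.03445412675947243
((583.162109375, -178.0825653076172), (246.27557373046875, 164.81011962890625), 5.479820251464844) [[452.70001220703125, -107.80000305175781], [468.5, -271.8999938964844], [713.5999755859375, -248.39999389648438], [697.9000244140625, -84.30000305175781]]
385
0.11434099176109269 ((546.78759765625, -114.67207336425781), (5.646933078765869, 26.59177589416504), 27.91512680053711) [[538.0999755859375, -104.19999694824219], [550.5, -127.69999694824219], [555.5, -125.0999984741211], [543.0999755859375, -101.5999984741211]]
```

View pics/w2.png

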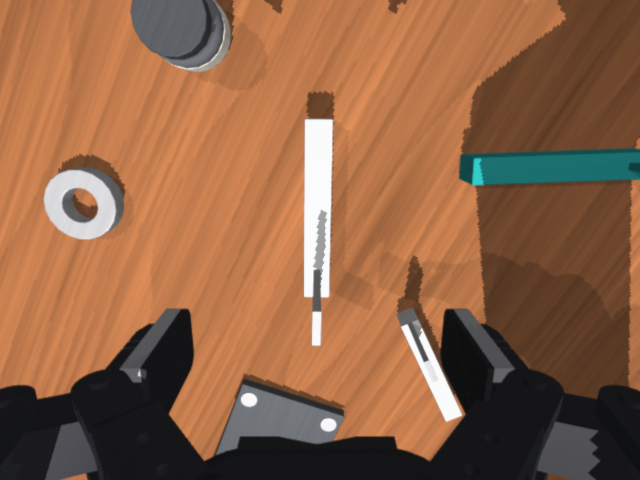

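```bash
python3 - <<'E'
from h import *
d=np.load('pics/w2.npz');W=d['W'];Z=W[...,2]
m=np.zeros(Z.shape,bool); m[90:310,295:345]=1
T=W[m&(Z>.030)&(Z<.038)]; print(len(T))
r=cv2.minAreaRect((T[:,:2]*1000).astype(np.float32));print(r,cv2.boxPoints(r).round(1).tolist())
P=T[:,:2]; 
a=np.radians(27.9); ey=np.array([-np.sin(a),np.cos(a)]);ex=np.array([np.cos(a),np.sin(a)])
print(np.percentile(P@ex,[.5,50,99.5])*1000,np.percentile(P@ey,[.5,99.5])*1000)
c=np.array([.5468,-.1147]); print('blade c',c@ex*1000,c@ey*1000)
E
```

```text
4556
((574.7089233398438, -169.21859741210938), (21.90362548828125, 149.69332885742188), 27.552221298217773) [[530.4000244140625, -107.9000015258789], [599.5999755859375, -240.60000610351562], [619.0, -230.5], [549.7999877929688, -97.80000305175781]]
[417.85337778 428.93678697 439.94060174] [-493.20905929 -345.3163815 ]
blade c 429.5714968368098 -357.2319402088546
```

send_rows(
  deltas=[
    [[0, -0.35, -4.5, 0, 0, -0.4], [0, -0.35, -9, 0, 0, -0.4], [0, -0.35, -13.5, 0, 0, -0.4], [0, -0.35, -17.5, 0, 0, -0.4], [0, -0.35, -20.5, 0, 0, -0.4], [0, -0.35, -22.4, 0, 0, -0.4], [0, -0.35, -22.4, 0, 0, -0.4], [0, -0.35, -22.4, 0, 0, -0.4]],
  ],
)

```text
clock: 5.5
tcp_pos: [0.5793, -0.1771, 0.0078]
orientation: [0.0, 0.856, -0.517, -0.0]
wrist_force: [0.3, 0.7, 0.3]
finger_gap: 0.0858
```

send_rows(
  deltas=[
    [[0, 0, 0, 0, 0, 0], [0, 0, 0, 0, 0, 0], [0, 0, 0, 0, 0, 0], [0, 0, 0, 0, 0, 0], [0, 0, 0, 0, 0, 0], [0, 0, 0, 0, 0, 0], [0, 0, 0, 0, 0, 0], [0, 0, 0, 0, 0, 0]],
  ],
  jaw=-1,
  force=60,
)

```text
clock: 6.3
tcp_pos: [0.58, -0.1777, 0.0082]
orientation: [-0.0, 0.856, -0.517, 0.001]
wrist_force: [-0.3, 0.6, 5.5]
finger_gap: 0.0209
```

send_rows(
  deltas=[
    [[0, 0, 1.5, 0, 0, 0], [0, 0, 4, 0, 0, 0], [0, 0, 7, 0, 0, 0], [-0.8, 2.5, 9, 0, 0, -2], [-2, 6, 9, 0, 0, -5], [-3.3, 10, 9, 0, 0, -8], [-4.6, 14, 9, 0, 0, -11], [-5.9, 18, 9, 0, 0, -14], [-7.2, 22, 8, 0, 0, -17], [-8.2, 25, 6.5, 0, 0, -19.5], [-8.6, 26, 5.5, 0, 0, -20.2], [-8.6, 26, 5, 0, 0, -20.2]],
  ],
)

```text
clock: 7.5
tcp_pos: [0.4906, 0.0841, 0.0555]
orientation: [0.002, 0.753, -0.658, -0.002]
wrist_force: [-0.2, 0.2, -3.9]
finger_gap: 0.0211
```

send_rows(
  deltas=[
    [[0, 0, -1, 0, 0, 0], [0, 0, -2, 0, 0, 0], [0, 0, -2.5, 0, 0, 0], [0, 0, -3, 0, 0, 0], [0, 0, -3, 0, 0, 0], [0, 0, -3, 0, 0, 0]],
  ],
)

```text
clock: 8.1
tcp_pos: [0.4936, 0.0822, 0.0274]
orientation: [-0.0, 0.752, -0.659, 0.0]
wrist_force: [0.4, -0.4, -4.3]
finger_gap: 0.0209
```

```bash
cat > chk.py <<'E'
import sys
from h import *
tag=sys.argv[1]
s=get_state(); print(s['clock'],s['tcp_pos'],s['orientation'],s['wrist_force'].round(2),s['ft_torque'].round(2),s['finger_gap'])
ims=[]
for n,b in [('scene',(300,420,170,290)),('side',(290,410,220,340)),('wrist',None)]:
    p=read_camera(n); W=cloud(p,s); np.savez(f'pics/{n}_{tag}.npz',W=W,img=p['img'])
    if b: 
        u0,u1,v0,v1=b; ims.append(cv2.resize(p['img'][v0:v1,u0:u1,::-1],(400,400),interpolation=3))
    else: save(p,f'wr_{tag}.png')
cv2.imwrite(f'pics/sc_{tag}.png',np.hstack(ims))
E
python3 chk.py a
```

```text
8.1 [0.49358309 0.08223613 0.02740378] [-1.04844107e-05  7.52061810e-01 -6.59092584e-01  1.84588051e-05] [ 0.36 -0.36 -4.34] [-0.13 -0.02  0.02] 0.020882563427571787
```

View pics/sc_a.png

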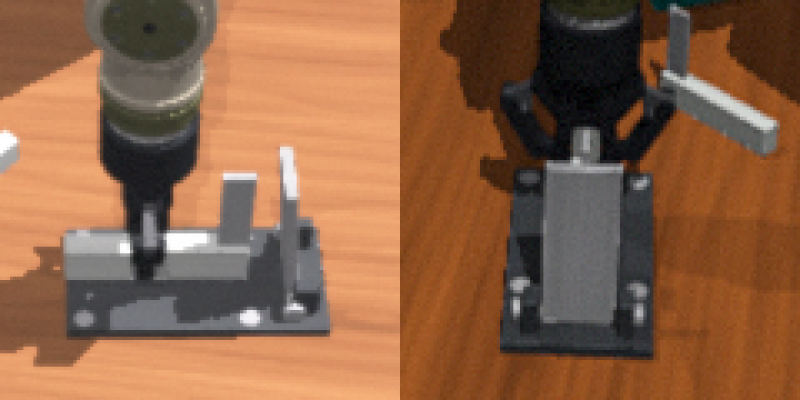

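View pics/wr_a.png

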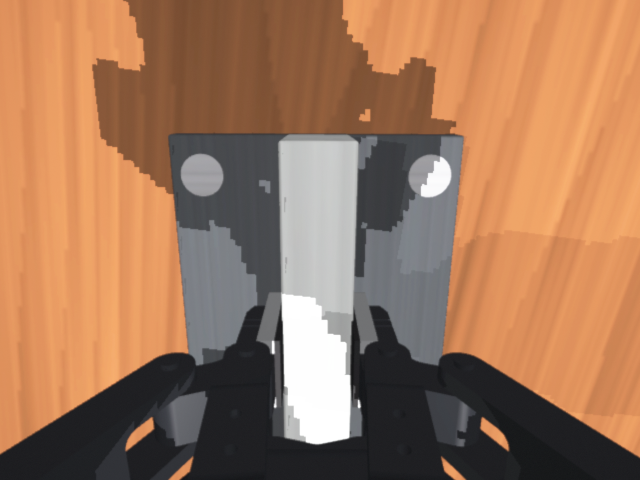

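```bash
cat > pit.py <<'E'
import sys
from h import *
W=np.load(f'pics/wrist_{sys.argv[1]}.npz')['W']
def fit(P):
    A=np.c_[P[:,:2]-o,np.ones(len(P))]; c=np.linalg.lstsq(A,P[:,2],rcond=None)[0]; return c
a=np.radians(7.43); ey=np.array([-np.sin(a),np.cos(a)]);ex=np.array([np.cos(a),np.sin(a)]); o=np.array([.4787,.1961])
P=W[150:285,288:345].reshape(-1,3); P=P[~np.isnan(P[:,2])]; z0=np.median(P[:,2]); P=P[abs(P[:,2]-z0)<.004]
c=fit(P); print('stock slope y',c[:2]@ey,'x',c[:2]@ex,'z',z0, 'at y',np.median((P[:,:2]-o)@ey))
Q=np.vstack([W[200:330,205:235].reshape(-1,3),W[200:330,385:430].reshape(-1,3)]);Q=Q[(Q[:,2]>.005)&(Q[:,2]<.015)]
c=fit(Q); print('plate slope y',c[:2]@ey,'x',c[:2]@ex,'z',np.median(Q[:,2]))
L=(P[:,:2]-o); x=L@ex; y=L@ey
for lo in (-.145,-.13,-.115): 
    k=(y>lo)&(y<lo+.015); print('xmid',lo,np.percentile(x[k],[2,98]).mean() if k.sum()>20 else None)
print('tail y',np.percentile(y,1))
E
python3 pit.py a
```

```text
stock slope y -0.0013665520202079265 x -0.001510275728274155 z 0.05380198597502721 at y -0.15912514167772004
plate slope y -0.0010437531482877995 x -0.0006890753323802806 z 0.010257538609346362
xmid -0.145 -0.0005610893877264649
xmid -0.13 None
xmid -0.115 None
tail y -0.17761974092402238
```

send_rows(
  deltas=[
    [[0, 0, -0.4, 0, 0, 0], [0, 0, -0.75, 0, 0, 0], [0, 0, -0.9, 0, 0, 0], [0, 0, -0.9, 0, 0, 0]],
  ],
)

```text
clock: 8.65
tcp_pos: [0.4932, 0.0826, 0.0182]
orientation: [0.0, 0.752, -0.659, -0.0]
wrist_force: [0.6, 0.3, -3.9]
finger_gap: 0.0211
```

send_rows(
  deltas=[
    [[0, 0, -0.06, 0, 0, 0], [0, 0, -0.06, 0, 0, 0], [0, 0, -0.06, 0, 0, 0]],
  ],
)

```text
clock: 8.95
tcp_pos: [0.4933, 0.0826, 0.0181]
orientation: [-0.0, 0.752, -0.659, -0.0]
wrist_force: [-4.1, -0.7, 4.4]
finger_gap: 0.0212
```

send_rows(
  deltas=[
    [[0, 0, -0.06, 0, 0, 0], [0, 0, -0.06, 0, 0, 0], [0, 0, -0.06, 0, 0, 0]],
  ],
)

```text
clock: 9.25
tcp_pos: [0.4933, 0.0826, 0.0181]
orientation: [-0.0, 0.752, -0.659, 0.0]
wrist_force: [-5.0, -0.8, 11.2]
finger_gap: 0.0209
```

send_rows(
  deltas=[
    [[-0.05, 0.4, 0.03, 0, 0, 0], [-0.1, 0.8, 0.03, 0, 0, 0], [-0.16, 1.2, 0.03, 0, 0, 0], [-0.2, 1.5, 0.03, 0, 0, 0], [-0.22, 1.7, 0.03, 0, 0, 0], [-0.22, 1.7, 0.03, 0, 0, 0]],
  ],
)

```text
clock: 9.85
tcp_pos: [0.4927, 0.0996, 0.0181]
orientation: [-0.001, 0.752, -0.659, 0.001]
wrist_force: [0.6, -3.1, 5.5]
finger_gap: 0.021
```

send_rows(
  deltas=[
    [[-0.03, 0.2, 0, 0, 0, 0], [-0.05, 0.4, 0, 0, 0, 0], [-0.08, 0.6, 0, 0, 0, 0], [-0.1, 0.8, 0, 0, 0, 0], [-0.1, 0.8, 0, 0, 0, 0]],
  ],
)

```text
clock: 10.35
tcp_pos: [0.4918, 0.1072, 0.0182]
orientation: [-0.0, 0.752, -0.659, 0.002]
wrist_force: [0.3, -4.2, 6.2]
finger_gap: 0.021
```

```bash
python3 chk.py b; python3 pit.py b
```

```text
10.35 [0.49175806 0.10719708 0.01815146] [-3.88958684e-04  7.52143335e-01 -6.58997626e-01  1.54301161e-03] [ 0.34 -4.17  6.17] [-0.91 -0.04 -0.02] 0.021014623503339044
stock slope y -0.0014086184391804034 x -0.0014852322164868332 z 0.04455880852869328 at y -0.13410819578116057
plate slope y -0.0008441760802439064 x -0.00014771037759845064 z 0.010545237840503915
xmid -0.145 0.0008445670519256366
xmid -0.13 0.0008156782567251613
xmid -0.115 0.0007844243738864606
tail y -0.1525800763183051
```

View pics/sc_b.png

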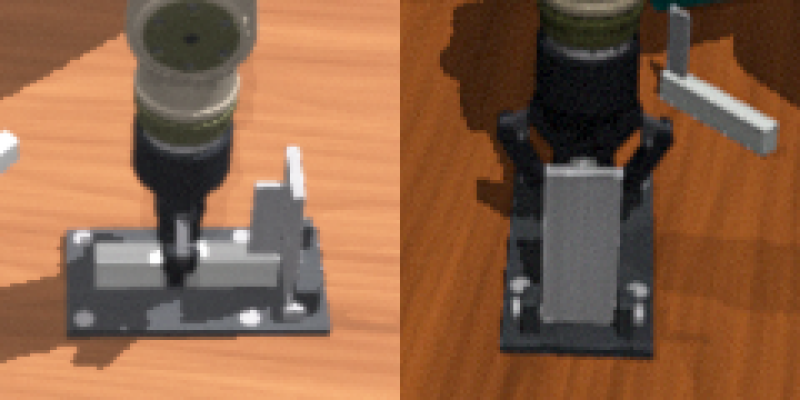

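The blade is against the bar and the heel is about 4–5 mm short of the corner. I push on slowly.

send_rows(
  deltas=[
    [[-0.02, 0.13, -0.02, 0, 0, 0], [-0.03, 0.26, -0.03, 0, 0, 0], [-0.05, 0.38, -0.03, 0, 0, 0], [-0.05, 0.42, -0.03, 0, 0, 0], [-0.05, 0.42, -0.03, 0, 0, 0]],
  ],
)

```text
clock: 11.0
tcp_pos: [0.4916, 0.1109, 0.0181]
orientation: [-0.0, 0.752, -0.659, 0.002]
wrist_force: [0.8, -5.3, 7.7]
finger_gap: 0.0211
```

send_rows(
  deltas=[
    [[-0.01, 0.07, 0, 0, 0, 0], [-0.01, 0.07, 0, 0, 0, 0], [-0.01, 0.07, 0, 0, 0, 0]],
  ],
)

```text
clock: 11.3
tcp_pos: [0.4915, 0.1116, 0.0182]
orientation: [-0.0, 0.752, -0.659, 0.002]
wrist_force: [0.4, -6.9, 8.4]
finger_gap: 0.0206
```

send_rows(
  deltas=[
    [[-0.01, 0.07, 0, 0, 0, 0], [-0.01, 0.07, 0, 0, 0, 0], [-0.01, 0.07, 0, 0, 0, 0]],
  ],
)

```text
clock: 11.6
tcp_pos: [0.4914, 0.1123, 0.0181]
orientation: [-0.0, 0.752, -0.659, 0.002]
wrist_force: [1.3, -7.1, 7.9]
finger_gap: 0.021
```

```bash
python3 chk.py c; python3 pit.py c
```

```text
11.6 [0.49139112 0.11232984 0.01813163] [-3.16049849e-04  7.52021032e-01 -6.59135943e-01  2.01907173e-03] [ 1.32 -7.13  7.85] [-1.19  0.01  0.05] 0.0209976567697193
stock slope y -0.0009736154873989943 x 0.001370916229553061 z 0.04454991934371778 at y -0.1289107328550953
plate slope y -0.0010194380901037733 x -0.00038306664105381934 z 0.010512429306526107
xmid -0.145 0.0011232901505209524
xmid -0.13 0.0011010507517869045
xmid -0.115 0.0010962182073031884
tail y -0.14740556779986547
```

View pics/sc_c.png

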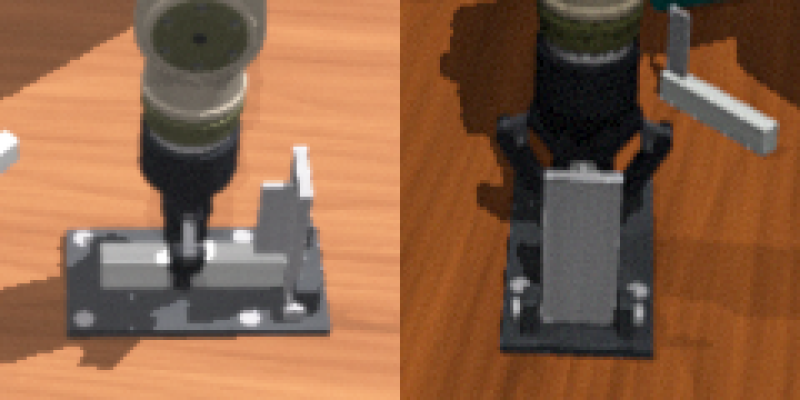

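```bash
cat > lean.py <<'E'
import sys
from h import *
a=np.radians(7.43); ey=np.array([-np.sin(a),np.cos(a)]);ex=np.array([np.cos(a),np.sin(a)]); o=np.array([.4787,.1961])
for n in sys.argv[1:]:
    W=np.load(f'pics/{n}.npz')['W'].reshape(-1,3)
    L=W[:,:2]-o; x=L@ex;y=L@ey;z=W[:,2]
    if n.startswith('side'):
        k=(abs(x)<.024)&(z>.045)&(z<.13)&(y>-.01)&(y<.03)
        c=np.polyfit(z[k],y[k],1); r=y[k]-np.polyval(c,z[k]); k2=abs(r)<.003
        c=np.polyfit(z[k][k2],y[k][k2],1); print(n,'back slope dy/dz',c[0],'y at z=.01',np.polyval(c,.01),k.sum(),k2.sum())
    else:
        k=(abs(x)<.011)&(abs(z-.0445)<.004)&(y<-.1); 
        h=np.sort(y[k]); print(n,'tail y',h[:40:8].round(4))
E
python3 lean.py side0 side_a side_b side_c wrist_b wrist_c
```

```text
side0 back slope dy/dz -0.09365416955779776 y at z=.01 0.011692328166524001 632 461
side_a back slope dy/dz -0.09472279779256343 y at z=.01 0.011512305737103183 630 463
side_b back slope dy/dz -0.053061445721948125 y at z=.01 0.011323797120381868 617 455
side_c back slope dy/dz -0.014183436123325333 y at z=.01 0.012227309498644139 599 448
wrist_b tail y [-0.1557 -0.1556 -0.1556 -0.1556 -0.1556]
wrist_c tail y [-0.1505 -0.1505 -0.1505 -0.1505 -0.1504]
```

send_rows(
  deltas=[
    [[-0.01, 0.06, 0, 0, 0, 0], [-0.01, 0.06, 0, 0, 0, 0], [-0.01, 0.06, 0, 0, 0, 0]],
  ],
)

```text
clock: 12.05
tcp_pos: [0.4914, 0.1129, 0.0182]
orientation: [-0.0, 0.752, -0.659, 0.002]
wrist_force: [1.2, -7.2, 8.0]
finger_gap: 0.0209
```

send_rows(
  deltas=[
    [[-0.01, 0.06, 0, 0, 0, 0], [-0.01, 0.06, 0, 0, 0, 0], [-0.01, 0.06, 0, 0, 0, 0]],
  ],
)

```text
clock: 12.35
tcp_pos: [0.4913, 0.113, 0.0182]
orientation: [0.0, 0.752, -0.659, 0.003]
wrist_force: [0.8, -8.8, 8.1]
finger_gap: 0.0204
```

send_rows(
  deltas=[
    [[-0.01, 0.06, 0, 0, 0, 0], [-0.01, 0.06, 0, 0, 0, 0], [-0.01, 0.06, 0, 0, 0, 0]],
  ],
)

```text
clock: 12.65
tcp_pos: [0.4914, 0.113, 0.0182]
orientation: [0.0, 0.752, -0.659, 0.003]
wrist_force: [1.1, -10.9, 7.6]
finger_gap: 0.0208
```

```bash
python3 chk.py d; python3 pit.py d; python3 lean.py side_d wrist_d
```

```text
12.65 [0.49135232 0.11297122 0.01816233] [ 4.62674167e-04  7.51782351e-01 -6.59404499e-01  2.96478057e-03] [  1.14 -10.88   7.58] [-1.89 -0.08  0.08] 0.020834397456904144
stock slope y -0.00023626864872434994 x 0.0017335286618684995 z 0.04457834338241719 at y -0.1282045230492029
plate slope y -0.0008130839220952923 x -0.00011143991516794178 z 0.010557246727269404
xmid -0.145 0.00112843423153044
xmid -0.13 0.0011150018723906402
xmid -0.115 0.0011021030267826032
tail y -0.1466926873533879
side_d back slope dy/dz 0.0020509553492525415 y at z=.01 0.01127303375585952 589 439
wrist_d tail y [-0.1499 -0.1498 -0.1498 -0.1498 -0.1498]
```

View pics/sc_d.png

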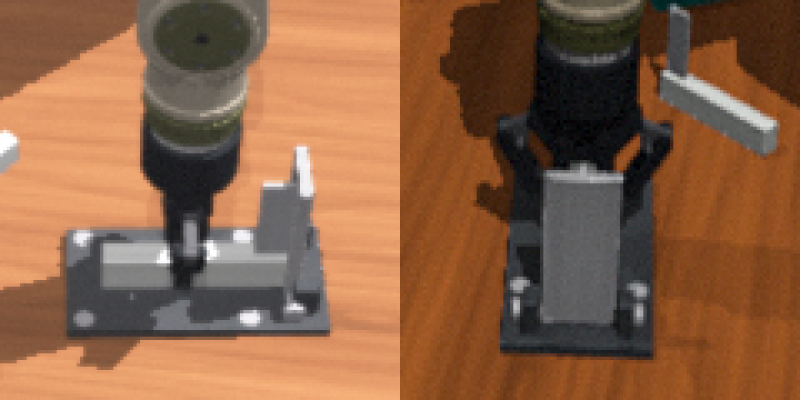

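send_rows(
  deltas=[
    [[0, 0, -0.04, 0, 0, 0], [0, 0, -0.04, 0, 0, 0], [0, 0, -0.04, 0, 0, 0], [0, 0, -0.04, 0, 0, 0], [0, 0, -0.04, 0, 0, 0], [0, 0, -0.04, 0, 0, 0]],
  ],
)

```text
clock: 13.4
tcp_pos: [0.4914, 0.113, 0.0182]
orientation: [0.0, 0.752, -0.659, 0.003]
wrist_force: [-0.5, -11.0, 11.4]
finger_gap: 0.021
```

```bash
python3 chk.py e; python3 pit.py e; python3 lean.py side_e wrist_e; python3 - <<'E'
from h import *
print(get_state()['qvel'].round(4))
p=read_camera('scene'); a=np.load('pics/scene0.npz')['img']
for t in ['jar','bearing','spanner']: print(t,[(round(d['conf'],2),np.round(d['box']).tolist()) for d in find_in(p,t)])
E
```

```text
13.4 [0.49136663 0.11298879 0.0181511 ] [ 4.01865626e-04  7.51785882e-01 -6.59400230e-01  3.02688947e-03] [ -0.49 -10.98  11.36] [-1.95  0.2   0.09] 0.02099025386895242
stock slope y -0.0014760025798088478 x 0.002312013847561879 z 0.044572523301110896 at y -0.12822540128775
plate slope y -0.0009100327249646813 x 0.0001182971029647765 z 0.010538444573991787
xmid -0.145 0.0011499654426820336
xmid -0.13 0.0011123135719530055
xmid -0.115 0.0011097338491442713
tail y -0.1466825671493223
side_e back slope dy/dz -0.006515380244846669 y at z=.01 0.011850475417153132 596 454
wrist_e tail y [-0.1498 -0.1498 -0.1498 -0.1498 -0.1498]
[-0.0011 -0.0011 -0.0004  0.0001 -0.0012  0.0018]
jar [(0.97, [204.0, 306.0, 25.0, 34.0])]
bearing [(0.85, [267.0, 328.0, 26.0, 24.0])]
spanner [(0.87, [464.0, 293.0, 59.0, 51.0])]
```

```bash
python3 -c "
from workcell import *
print(hand_in()); s=get_state(); print(s['clock'],s['tcp_pos'],s['wrist_force'])"
```

```text
the job is handed in; nothing more can be done
None
the job is handed in; nothing more can be done
```

I gripped the larger grey square by its stock and slid it along the plate into the corner, pushing the bar upright. I handed it in at about 13.5 s, still gripping and pressing; no verdict is reported.

What the last checks showed:

| Check | Reading | Limit |
|---|---|---|
| Stock top above plate | 34.0 mm, so the underside is on the plate | within 2.5 mm |
| Slope of stock against plate | about 0.002 rad or less | 0.025 rad |
| Heel from the corner line | about 0.2 mm | 4 mm |
| Heel off the bar's middle | about 1 mm | 18 mm |
| Lean of the bar | 0.002 rad past upright, then 0.007 rad leaning in | 0.025 rad |
| Wrist force, down and against the bar | about 11 N each | over 1 N on plate and on bar |

- **Disagreement:** the two lean readings, taken before and after the last downward press, differ by about 0.009 rad. That looks like camera noise, and both are inside the limit.
- **Not measured directly:** the separate contact forces on plate and bar, and the gap at the top of the blade. I judged those from the wrist force, the lean and the pictures.
- **Other things:** the network finds the jar, bearing and spanner at the same pixels as at the start.

No check failed.

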